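Unlock and lower out the orange roller

ROBOT

A 7-joint arm with a two-finger parallel gripper is mounted at the origin on the work surface. World frame = base frame: x ahead of the robot, y to its left, z up, the work surface at z = 0. Lengths are in mm, angles in rad, forces in N, time in s.
With the tool pointing down it reaches from about 400 to 925 mm from the base axis. Payload 5.6 kg.
Tool frame: the origin (TCP) lies between the finger pads; the fingertips stand 11 mm ahead of it and the grasp point (between the pads) lies 8 mm behind it (tip_reach is the distance from the TCP to the fingertips, in mm); z points along the fingers, x is the direction in which the jaws open and shut, and the axes are right-handed (so a half turn about z gives the same grasp; the last joint's range is limited). The gripper opens to 85 mm and grips with 20 to 120 N. Pads are 22 mm wide; open, the fingers measure 114 mm over their backs; the gripper's body (76 mm by 85 mm) begins 54 mm behind the grasp point. The pads swing forward as they close: fully open they stand 13 mm farther back than shut.
Start: joints at [1.166, 0.468, -0.012, 1.603, 0.006, 1.071, -0.056], TCP at [230.033, -607.941, 242.29] pointing down, gripper open.
Joint ranges: [-2.53, 2.53], [-0.31, 2.02], [-1.57, 1.55], [0.28, 2.44], [-1.29, 4.43], [0.15, 1.84], [-2.92, 2.92]. Speed limits (rad/s): [2.57, 2.57, 3.14, 3.14, 3.14, 3.14, 3.14].

INTERFACE

Orientations are given as a rotation vector (axis times angle).
In Python, from cell import * gives the robot as it stands.
- The arm moves only by the tool play_rows, never from a script. Its arguments are lists of equal length, an entry for each row: "linear": the shift along the world's x, y, z in cm, a list of three; "rot": the turn, a rotation vector about the world's x, y, z in degrees, a list of three; "hand": the finger opening in cm, from 0 to 8.54. In form: {"linear": [[x, y, z], ...], "rot": [[rx, ry, rz], ...], "hand": [hand, ...]}. A call has 1 to 12 rows; each row is the pose to reach, as a shift and turn from the pose commanded when the call began; what a row does not reach only later rows make up. A row lasts 1/10 s, in which the tool goes at most 50 mm and 8.59 degrees, less where a joint would pass 70% of its speed; a pose out of reach is approached as far as the arm can. A call with a gripper value outside its range is refused whole. The fingers move at their own pace and stop on an object; "grip_force" is the grip in N (left out, the last holds). Time passes only in rows, so rows that repeat a pose let the fingers close. It gives the time, the measured TCP pose, the force and the opening at its end, in the units of the state.
- get_state(): the state, without advancing time (a new reading comes with each control period).
- read_camera(name): name is "side" or "top" or "wrist"; returns a dict with "color" (420x560x3 uint8, blue, green, red), "range_z" (420x560 float32, mm along the optical axis (not along the pixel's ray), 0 where there is no reading), "fx", "fy", "cx", "cy" (pixels), "R" (3x3) and "t" (3): a world point X has camera coordinates R X + t. Camera axes: x right, y down, z forward; pixel columns grow to the right and rows downward; lengths in mm; the calibration is good to about 2 mm. A picture is of the moment at which its call begins.
- job_done(): hands the job in, once; it reports no verdict.
The state is a dict: "t": time; "qpos": joint angles; "qvel": joint speeds; "tau": joint torques, N m; "tool_pos": TCP position; "orientation": TCP orientation; "ft_force": force on the tool from outside, world axes, zero at the start; "ft_torque": the same for the moment, N m; "gripper_width": finger opening in mm.
Only numpy, scipy, OpenCV 4.12 (cv2) and the standard library are available. Lean on these libraries where they do the work, as an engineer would, in place of code of your own. Each camera call takes 0.05 s, during which the arm holds its last target.

TASK

Take the orange roller out of its holder: flip the red-gripped cam lever of that holder fully over to the rear, then lift the roller over the lips of its seats, bring it forward and lower it gently out of the open lower ends of the slots onto the two black V rests below, and let go. Do not drop it, leave its lever open, and leave the steel roller locked in the other holder as it is.

Things in the scene. Friction and masses are not known exactly. Their poses are not given: they have to be found in the camera images.
- orange_holder: Grey holder fixed to the bench, carrying the ORANGE roller. Origin on the bench; z up, y along the roller, -x its open front (towards the robot). Below, 'local' is this frame in mm. Base plate 8 high, x -75 to 55. Two cheeks 10 thick, inner faces at y +75 and -75, tops z 180, nothing between them above the roller. Each has a hooked slot (upside-down J), open at its lower end.
- orange_lever (a joint): Cam lever outside the left (+y) cheek. Pin along y at local x 20, y 93, z 166. 0 = shut, 1.5 = fully open (stop); handle's angle from upright = value - 0.45 rad, shut it leans to the front (-x). Red grip 18 thick, 41 to 85 mm from the pin. Push it to the rear (+x), 2 to 4 N; stays where left. Shut, its cam holds the axle down; beyond 1.2 the axle can rise 20 mm.
- orange_roller_center (a point): Centre of the orange roller. Body 40 mm diameter, 120 long, on a steel axle 12 mm diameter, 200 long, whose ends lie in the slots. y = the roller's axis. Starts in the seats at local x 20, z 120. About 0.45 kg. Grip the body at its middle across its diameter, one finger in front and one behind.
- slot (a point): The slots' channels, point midway between the cheeks at local x -20, z 136. Slot, side view: seat with axle centre x 20, z 120; lip in front of it (x -5 to 12, top z 124, so the axle must rise over 10); channel x -35 to -5, straight down, front wall ends at z 90, open below; roof z 156. Way out of the seat: up 16, forward (-x) 40 to this point, straight down. Axes as the holder's.
- rest (a point): Roller centre when at rest: local x -20, z 50. Two black 90-degree V rests under the channels, at local y +46 and -46, each 16 wide, x -55 to 15, tops z 52, carry the roller's body (axis along y). Between them (|y| below 38) only the base plate, top z 8.
- steel_roller_center (a point): Centre of the plain silver-grey metal roller, same size, locked in a second, identical holder beside the first (same lever, slots and rests). Leave it in place.
- steel_lever (a joint): Cam lever of the second holder, with the steel roller: 0 = shut, 1.5 = open. Leave it shut.
Mind the look-alikes: they are no part of the job. Of the things shaped like the part that bears orange_roller_center, the orange one is meant.

How it is judged (in metres and radians):
On the way:
1. the orange roller's cam lever is flipped open while the roller is still in its seats (value of joint orange_lever above 1.1 rad and z of orange_roller_center in the frame of orange_holder above 0.11 m and x of orange_roller_center in the frame of orange_holder above 0.008 m), for 0.2 s.
At the end, for the whole second after the job is handed in: The orange roller lies released and at rest in both V rests of its holder (centre within 12 mm fore and aft, 22 mm along, 42 to 59 mm above the bench, axis within 10 degrees), its lever open (above 1.1 rad); the steel roller within 15 mm of its start, its lever shut (below 0.4 rad) (value of joint orange_lever above 1.1 rad and x of orange_roller_center in the frame of orange_holder between -0.032 and -0.008 m and y of orange_roller_center in the frame of orange_holder between -0.022 and 0.022 m and z of orange_roller_center in the frame of orange_holder between 0.042 and 0.059 m and angle between the y axis of orange_roller_center and the y axis of orange_holder, either way round below 0.17 rad and linear speed of orange_roller below 0.02 m/s and distance of steel_roller_center from where it was at the start of the episode below 0.015 m and value of joint steel_lever below 0.4 rad); the robot touches nothing.
It fails at once if the orange roller is dropped or flung (faster than 0.7 m/s) (linear speed of orange_roller above 0.7 m/s).
It fails at once if the steel roller is moved by more than 15 mm (distance of steel_roller_center from where it was at the start of the episode above 0.015 m).
It fails at once if the steel roller's lever is opened (value of joint steel_lever above 0.4 rad).
It also fails if it takes over 45 s, if anything falls off the work surface, if the arm or the gripper's body presses on something with over 40 N, if the wrist force passes 120 N, or if a joint passes its speed limit or range.

## Working session

There is one attempt and no reset: what is moved stays moved. The work goes in short steps, Python scripts to look and compute and a tool call to move; the robot and the scene stay as the last step left them, time stands still between calls to the robot, and variables do not carry over. Pictures are saved under pics/ and viewed, and the job is handed in when it is done.

Besides the shell and the picture viewer there is one more tool, called after "Emit:" as a command line: name --argument value ..., lists and objects as JSON in quotes. play_rows: Moves the arm, as the interface text tells. Its arguments: {"type":"object","properties":{"linear":{"type":"array","items":{"type":"array","items":{"type":"number"}}},"rot":{"type":"array","items":{"type":"array","items":{"type":"number"}}},"hand":{"type":"array","items":{"type":"number"}},"grip_force":{"type":"number"}},"required":["linear","rot","hand"]}

```bash
mkdir -p pics; ls
python3 - <<'E'
from cell import *
import cv2
s=get_state(); print(s)
for n in ("side","top","wrist"):
    c=read_camera(n); cv2.imwrite(f"pics/{n}0.png",c["color"])
    import numpy as np
    np.savez(f"{n}0.npz",**{k:c[k] for k in c})
    print(n,c["fx"],c["cx"],c["cy"],c["R"],c["t"])
E
```

```text
pics
{'t': 0.0, 'qpos': array([ 1.16597318,  0.46840425, -0.01163435,  1.60365587,  0.00597567,
        1.07139518, -0.05633153]), 'qvel': array([-4.69598188e-04,  7.49547019e-04,  9.63421362e-04,  1.79722806e-03,
        1.42721488e-03, -4.08052593e-05, -1.75390602e-03]), 'tau': array([-5.06975921e-04, -5.32395208e+01,  2.11064599e-02, -2.51299649e+01,
        1.14753336e-02,  7.80226401e-03, -6.83178953e-06]), 'tool_pos': array([ 229.85022092, -607.40891964,  241.30740115]), 'orientation': array([-2.58402039e+00,  1.78504613e+00,  2.44004823e-03]), 'ft_force': array([-0.14344878, -0.20985971, -0.6432615 ]), 'ft_torque': array([ 0.00972434, -0.02236285,  0.03656209]), 'gripper_width': 85.30604598825522}
side 407.7279453628275 284.950027339801 213.045663104898 [[-0.89745172 -0.4408911   0.01398039]
 [-0.24429285  0.47037918 -0.84797667]
 [ 0.36728928 -0.76443343 -0.52984914]] [379.6908431  247.92125204 982.10112929]
top 546.1575768339841 282.76148786346374 222.00808030172095 [[ 0.02526462 -0.99966104 -0.00628594]
 [-0.99677689 -0.02471181 -0.07632275]
 [ 0.07614154  0.00819395 -0.99706335]] [ -60.47656018  480.73807694 1387.17336184]
wrist 346.3072135263594 283.5683109626559 214.9095985692007 [[ 0.35311464 -0.93557894 -0.00144844]
 [-0.89999918 -0.34010789  0.27263179]
 [-0.25556118 -0.09496668 -0.96211736]] [-648.39891516  -34.6012646   378.93295872]
```

View pics/side0.png

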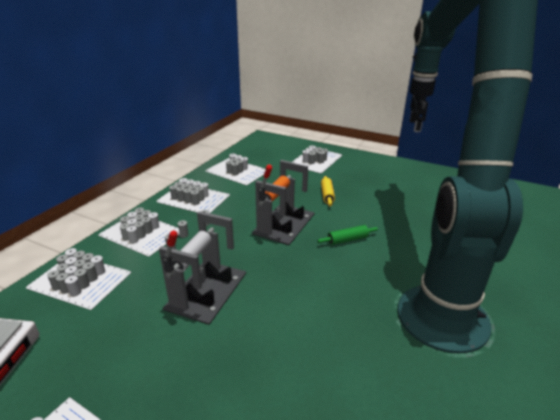

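View pics/top0.png

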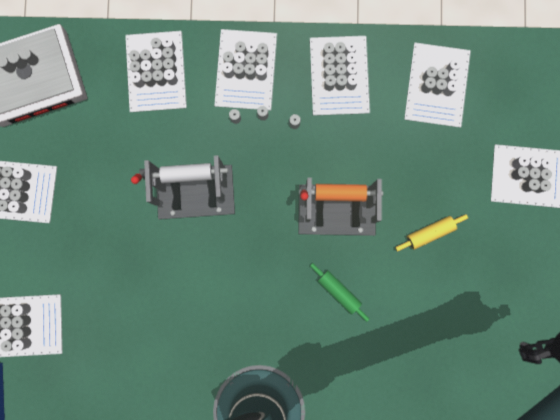

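Candidates in the top view are the orange roller at (341,193), the steel roller at (185,173), the loose yellow one at (432,233) and the loose green one at (340,292). The red grips are at (305,196) and (136,179). I choose the orange roller at (341,193) with the lever at (305,196), at its left (+y) end. Next I'll check that in a crop and measure.

```bash
cat > h.py <<'E'
import numpy as np, cv2
def pix(c,X):
    p=c["R"]@np.asarray(X,float)+c["t"]; return np.array([c["fx"]*p[0]/p[2]+c["cx"],c["fy"]*p[1]/p[2]+c["cy"]])
def ray(c,u,v):
    d=c["R"].T@np.array([(u-c["cx"])/c["fx"],(v-c["cy"])/c["fy"],1]); o=-c["R"].T@c["t"]; return o,d
def onz(c,u,v,z):
    o,d=ray(c,u,v); return o+d*(z-o[2])/d[2]
def cloud(c,m=None):
    Z=c["range_z"].astype(float); v,u=np.nonzero((Z>0)&(True if m is None else m))
    z=Z[v,u]; P=np.stack([(u-c["cx"])/c["fx"]*z,(v-c["cy"])/c["fy"]*z,z],1)
    return (P-c["t"])@c["R"],u,v
def masks(c):
    h=cv2.cvtColor(c["color"],cv2.COLOR_BGR2HSV); H,S,V=[h[...,i].astype(int) for i in range(3)]
    return dict(orange=(H>=4)&(H<=16)&(S>170)&(V>100), red=((H<=3)|(H>=172))&(S>150)&(V>70))
E
python3 - <<'E'
from h import *
for n in("top","side"):
    c=dict(np.load(n+"0.npz")); 
    for k,m in masks(c).items():
        nn,l,st,ce=cv2.connectedComponentsWithStats(m.astype(np.uint8))
        for i in range(1,nn):
            if st[i,4]>15:
                P,u,v=cloud(c,l==i)
                print(n,k,st[i],ce[i].round(1),"med",np.median(P,0).round(0) if len(P) else None, "lo",P.min(0).round(0) if len(P) else 0,"hi",P.max(0).round(0) if len(P) else 0)
                if k=="orange" and n=="top":
                    print(" rect",cv2.minAreaRect(np.stack(np.nonzero(l==i)[::-1],1).astype(np.int32)))
c=dict(np.load("top0.npz"))
P,u,v=cloud(c)
# holder baseplate: z 4..14 in region
sel=(u>285)&(u<400)&(v>165)&(v<250)
Q=P[sel]
for a,b in((4,14),(172,188)):
    q=Q[(Q[:,2]>a)&(Q[:,2]<b)]
    print(a,len(q),q.min(0),q.max(0),cv2.minAreaRect(q[:,:2].astype(np.float32)))
    
a=cv2.resize(c["color"][160:250,280:400],None,fx=5,fy=5,interpolation=cv2.INTER_CUBIC); cv2.imwrite("pics/crop0.png",a)
c=dict(np.load("side0.npz"))
a=cv2.resize(c["color"][150:250,240:330],None,fx=5,fy=5,interpolation=cv2.INTER_CUBIC); cv2.imwrite("pics/crop1.png",a)
E
```

```text
top red [ 52 103  15   6  39] [ 58.9 105.6] med [769. 539.  36.] lo [762. 523.  25.] hi [776. 557.  43.]
top red [ 34 109  15   6  41] [ 40.7 111.5] med [752. 585.  37.] lo [745. 568.  29.] hi [758. 602.  45.]
top red [ 15 115  15   6  39] [ 22.  117.7] med [734. 632.  37.] lo [727. 615.  28.] hi [741. 650.  47.]
top red [131 174  10   9  59] [135.7 178.3] med [552. 273. 242.] lo [544. 267. 217.] hi [566. 282. 248.]
top red [301 191   7   9  45] [303.9 195.2] med [524. -95. 245.] lo [ 516. -101.  230.] hi [535. -88. 250.]
side orange [275 176  15  11 104] [282.5 181.1] med [ 541. -222.  134.] lo [ 529. -270.  109.] hi [ 568. -189.  138.]
side orange [266 192  11   8  41] [271.3 194.7] med [ 532. -129.  128.] lo [ 509. -150.  118.] hi [550. -99. 156.]
side red [265 165   7  13  49] [267.6 170.8] med [524. -88. 231.] lo [517. -98. 209.] hi [531. -84. 245.]
side red [168 231   9  15  91] [171.9 238.2] med [550. 282. 231.] lo [543. 273. 209.] hi [561. 287. 243.]
side red [ 12 345  12  15  60] [ 17.4 352. ] med [772. 539.  32.] lo [764. 521.  26.] hi [778. 553.  37.]
side red [  0 365   7  10  36] [  3.1 369.8] med [757. 578.  32.] lo [752. 569.  25.] hi [761. 587.  36.]
4 2318 [ 413.28834154 -349.74621012    4.00203545] [637.20443799 -53.86211546  13.94984281] ((525.38818359375, -203.3204803466797), (217.299560546875, 295.3042297363281), 1.3769069910049438)
172 390 [ 477.76543105 -273.03568375  172.27660281] [574.17217897 -87.32626752 186.67832143] ((525.9013671875, -180.41104125976562), (94.59835815429688, 185.60379028320312), 0.6700047254562378)
```

View pics/crop0.png

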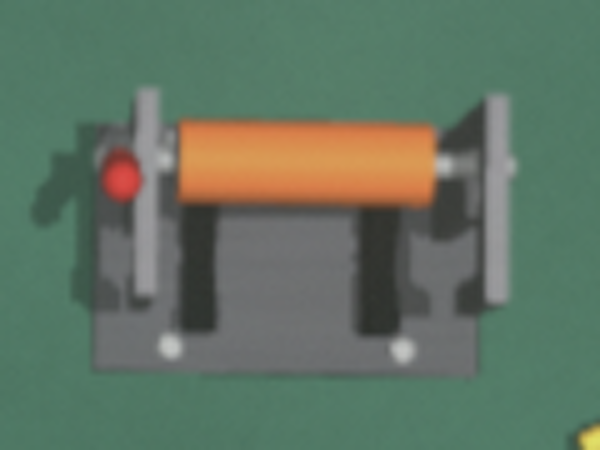

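View pics/crop1.png

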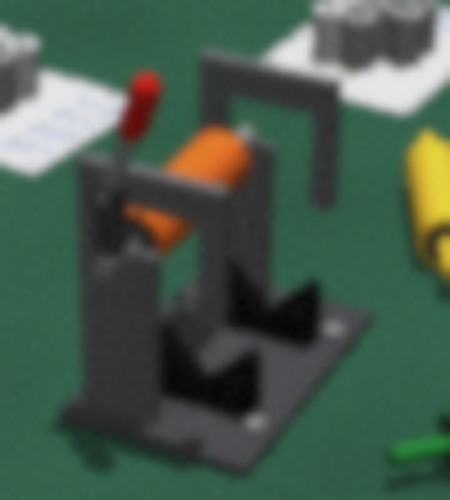

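The crops confirm an orange body with a red lever at its left end, and the lever leans to the front (shut). Now for the precise pose.

Run:
```python
from h import *
c=dict(np.load("top0.npz"))
h=cv2.cvtColor(c["color"],cv2.COLOR_BGR2HSV)
m=(h[...,0]>=5)&(h[...,0]<=17)&(h[...,1]>110)&(h[...,2]>90); m[:,:280]=0;m[:,400:]=0;m[:160]=0;m[250:]=0
v,u=np.nonzero(m); r=cv2.minAreaRect(np.stack([u,v],1).astype(np.int32)); print(len(u),r,u.mean(),v.mean())
print("centroid on z=120..130:",onz(c,u.mean(),v.mean(),120),onz(c,u.mean(),v.mean(),132))
P,_,_=cloud(c,m); print("body med",np.median(P,0),P.min(0),P.max(0), "cen top", P[P[:,2]>137].mean(0))
pc=cv2.PCACompute2(np.stack([u,v],1).astype(np.float32),None)[1]; 
a=np.array([u.mean(),v.mean()]);A=onz(c,*(a-50*pc[0]),125);B=onz(c,*(a+50*pc[0]),125);d=(A-B)*np.sign(A[1]-B[1]);print("yaw body",np.degrees(np.arctan2(-d[0],d[1])))
f=lambda x,y:(280+(x+.5)/5-.5,160+(y+.5)/5-.5)
K={k:onz(c,*f(*p),180) for k,p in dict(LF=(147,297),LR=(148,88),RF=(498,303),RR=(498,95)).items()}
for k in K: print(k,K[k].round(1))
d=K["LF"]+K["LR"]-K["RF"]-K["RR"];print("yaw",np.degrees(np.arctan2(-d[0],d[1])),np.hypot(*d[:2])/2)
for p in((93,372),(477,375)): print("plate front",onz(c,*f(*p),8).round(1))
for p in((171,346),(403,350)): print("screw",onz(c,*f(*p),9).round(1))
# red tip
s=dict(np.load("side0.npz"))
o1,d1=ray(c,303.9,195.2);o2,d2=ray(s,267.6,170.8)
t=np.linalg.lstsq(np.stack([d1,-d2],1),o2-o1,rcond=None)[0];print("red tri",o1+d1*t[0],o2+d2*t[1])
```

```text
850 ((341.0291748046875, 192.24485778808594), (51.776695251464844, 16.669910430908203), 1.3322198390960693) 340.6164705882353 192.23882352941177
centroid on z=120..130: [ 549.22994297 -185.95654669  120.        ] [ 547.62181465 -184.79281344  132.        ]
body med [ 546.71777622 -184.90662794  136.66674038] [ 528.01515169 -262.4852478    -3.46479671] [ 587.51584538 -124.49419196  147.49403214] cen top [ 547.60244901 -184.08779553  139.88261279]
yaw body 0.4487622945401265
LF [ 478.1 -109.3  180. ]
LR [ 574.1 -107.7  180. ]
RF [ 479.3 -268.9  180. ]
RR [ 574.8 -267.8  180. ]
yaw 0.33421501616115784 159.85136594012843
plate front [452.8 -89.1   8. ]
plate front [ 456.2 -287.5    8. ]
screw [ 467.2 -129.1    9. ]
screw [ 468.1 -249.     9. ]
red tri [526.522771   -95.12346735 225.77870827] [526.77669908 -95.00171584 225.80733387]
```

Run:
```python
from cell import *
from scipy.spatial.transform import Rotation as R
import numpy as np
s=get_state(); r=R.from_rotvec(s["orientation"]);print(s["t"],s["tool_pos"]);M=r.as_matrix();print(M.round(3))
for yaw in (0.5,180.5):
    T=R.from_matrix(np.array([[np.cos(np.radians(yaw)),np.sin(np.radians(yaw)),0],[np.sin(np.radians(yaw)),-np.cos(np.radians(yaw)),0],[0,0,-1]]))
    print(yaw,np.degrees((T*r.inv()).as_rotvec()))
print((np.array([505,-92,300])-s["tool_pos"])/10)
```

```text
0.15 [ 229.88326616 -607.55148581  241.53929867]
[[ 0.354 -0.935 -0.001]
 [-0.935 -0.354  0.001]
 [-0.001  0.    -1.   ]]
0.5 [-4.51294434e-02 -7.27887838e-02  6.97742734e+01]
180.5 [-8.01782855e-02  4.97109748e-02 -1.10225694e+02]
[27.51167338 51.55514858  5.84607013]
```

Emit:
play_rows --linear '[[1,3,3],[3,8,6],[6,13,6],[8,18,6],[10,22,6],[12.5,27,6],[15,31,6],[17,35,6],[19,39.5,6],[21,44,6],[23,48,6],[25,51.5,6]]' --rot '[[0,0,4],[0,0,10],[0,0,16],[0,0,22],[0,0,28],[0,0,34],[0,0,40],[0,0,46],[0,0,52],[0,0,58],[0,0,64],[0,0,69.8]]' --hand '[0,0,0,0,0,0,0,0,0,0,0,0]' --grip_force 40

```text
t: 1.35
tool_pos: [480.3, -90.9, 302.5]
orientation: [3.141, 0.021, 0.0]
ft_force: [-0.0, 0.6, 0.5]
gripper_width: 0.1
```

Run:
```python
from cell import *
from h import *
from scipy.spatial.transform import Rotation as R
s=get_state(); print(s["t"],s["tool_pos"],s["gripper_width"],s["qpos"],s["ft_force"]);print(R.from_rotvec(s["orientation"]).as_matrix().round(3))
for n in("wrist","side"):
    c=read_camera(n); cv2.imwrite(f"pics/{n}1.png",c["color"]); np.savez(n+"1.npz",**c)
```

```text
1.35 [480.27703081 -90.85380014 302.47750709] 0.10708613936888994 [ 0.60476029  0.17727217 -0.54135402  1.88921288  0.10270005  1.10181842
  0.03745987] [-0.04782673  0.62877975  0.48721863]
[[ 1.     0.014  0.   ]
 [ 0.014 -1.    -0.001]
 [ 0.     0.001 -1.   ]]
```

View pics/wrist1.png

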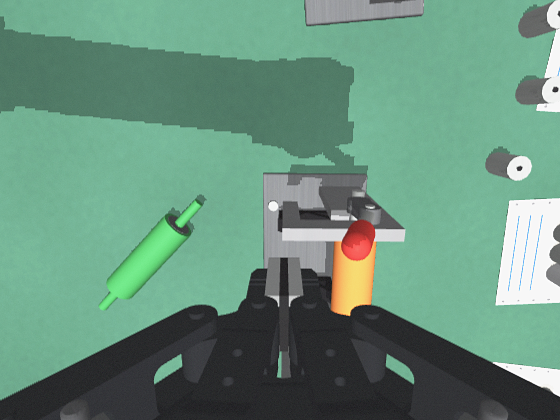

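View pics/side1.png

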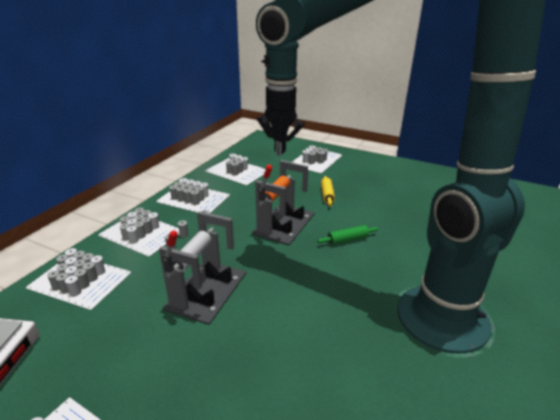

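The wrist view shows the closed fingers at about (284,265), in front of the orange holder's lever. The red tip is at (358,240), with the cheek behind it and the orange body below. A quick check of the lever points with wrist depth:

Run:
```python
from h import *
c=dict(np.load("wrist1.npz"));m=masks(c)
for k in m:
    P,u,v=cloud(c,m[k]&(np.arange(420)[:,None]<320)); print(k,len(P),np.percentile(P,[1,50,99],axis=0).round(1))
P,u,v=cloud(c);q=P[(abs(P[:,2]-180)<2)&(P[:,0]>465)&(P[:,0]<590)&(abs(P[:,1]+108)<20)];print("cheek",np.percentile(q,[1,50,99],axis=0).round(1))
q=P[(abs(P[:,2]-8)<3)&(u>255)&(u<380)&(v>165)&(v<330)];print("plate",np.percentile(q,[1,50,99],axis=0).round(1))
```

```text
orange 291 [[ 498.7 -206.8  120.4]
 [ 530.5 -163.2  126.8]
 [ 567.1  -77.6  336.3]]
red 993 [[ 515.6 -101.1  215.7]
 [ 524.9  -90.5  242.1]
 [ 538.9  -85.9  247.1]]
cheek [[ 479.6 -112.9  178.2]
 [ 515.8 -107.4  179.9]
 [ 573.5  -91.3  181.5]]
plate [[ 454.8 -222.8    5.8]
 [ 502.9 -129.3    7.9]
 [ 579.8  -88.2    9.9]]
```

Emit:
play_rows --linear '[[0,0,-4],[0,0,-8],[0,0,-9.1],[1,0,-9.1],[2,0,-9.1],[3,0,-9.1],[4,0,-9.1],[5,0,-9.1],[6,0,-9.1],[7,0,-9.1],[8,0,-9.1],[8,0,-9.1]]' --rot '[[0,0,0],[0,0,0],[0,0,0],[0,0,0],[0,0,0],[0,0,0],[0,0,0],[0,0,0],[0,0,0],[0,0,0],[0,0,0],[0,0,0]]' --hand '[0,0,0,0,0,0,0,0,0,0,0,0]'

```text
t: 2.65
tool_pos: [561.5, -93.0, 211.3]
orientation: [-3.141, -0.014, -0.002]
ft_force: [-0.4, 1.2, 0.6]
gripper_width: 0.1
```

Run:
```python
from cell import *
from h import *
s=get_state(); print(s["t"],s["tool_pos"],s["ft_force"])
for n in("wrist","side"):
    c=read_camera(n); cv2.imwrite(f"pics/{n}2.png",c["color"]); np.savez(n+"2.npz",**c)
    m=masks(c)["red"]; P,u,v=cloud(c,m); g=(P[:,1]<-70)&(P[:,1]>-115); print(n,np.percentile(P[g],[1,50,99],axis=0).round(1),u[g].mean(),v[g].mean())
c=read_camera("side"); cv2.imwrite("pics/s2c.png",cv2.resize(c["color"][130:250,220:340],None,fx=5,fy=5,interpolation=cv2.INTER_CUBIC))
```

```text
2.65 [561.47464219 -93.03618954 211.26801225] [-0.38143152  1.18203958  0.63958604]
wrist [[576.4 -98.3 204.6]
 [587.5 -88.3 220.6]
 [605.2 -79.9 247. ]] 354.36475247524754 292.3271287128713
side [[573.2 -95.6 206.1]
 [588.5 -88.4 218. ]
 [601.2 -82.7 230. ]] 247.34883720930233 169.5581395348837
```

View pics/s2c.png

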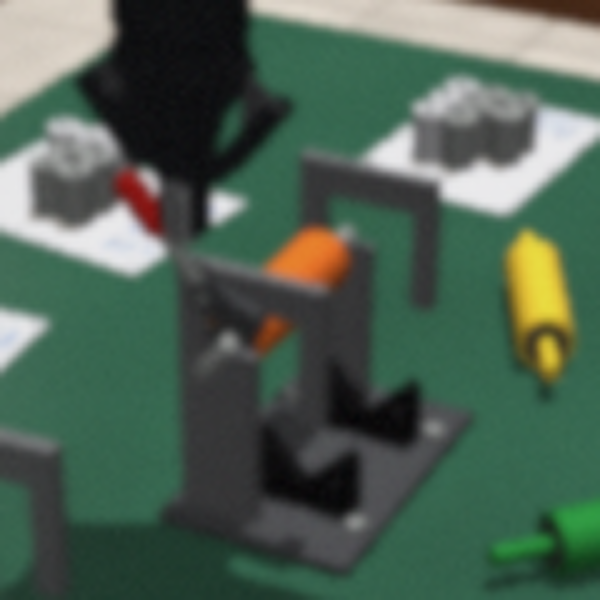

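View pics/wrist2.png

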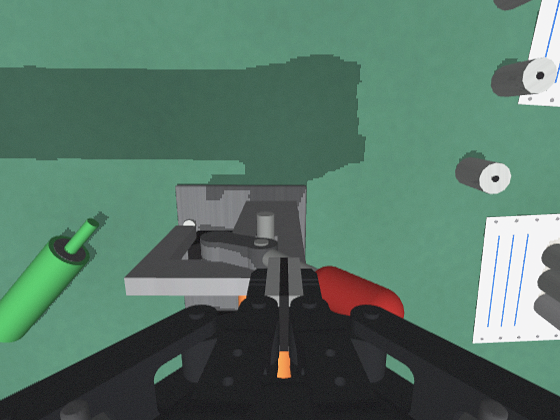

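The lever has moved to about 1.1 rad: in the side crop the red grip, near (140,200), leans to the rear. I'll keep pushing to the stop.

Emit:
play_rows --linear '[[0.6,0,0],[1.2,0,0],[1.8,0,0],[2.2,0,0],[2.2,0,0]]' --rot '[[0,0,0],[0,0,0],[0,0,0],[0,0,0],[0,0,0]]' --hand '[0,0,0,0,0]'

```text
t: 3.3
tool_pos: [583.2, -92.9, 211.5]
orientation: [-3.141, -0.015, -0.003]
ft_force: [-1.0, 0.1, 0.6]
gripper_width: 0.1
```

```bash
cat > lev.py <<'E'
from cell import *
from h import *
s=get_state(); print(s["t"],s["tool_pos"],s["ft_force"])
for n in("wrist","side"):
    c=read_camera(n); 
    m=masks(c)["red"]; P,u,v=cloud(c,m); g=(P[:,1]<-70)&(P[:,1]>-115)
    if g.sum()<5: continue
    p=np.median(P[g],0); print(n,g.sum(),p.round(1),np.percentile(P[g],[2,98],axis=0).round(1),"val",0.45+np.arctan2(p[0]-549.3,p[2]-166))
E
python3 lev.py
```

```text
3.3 [583.24324703 -92.85274687 211.50584349] [-1.04368846  0.09374005  0.55338482]
wrist 2302 [608.  -89.9 208.8] [[ 592.2 -100.1  195.1]
 [ 620.7  -85.4  214.3]] val 1.3903532919134471
side 40 [604.3 -87.7 204.9] [[585.7 -95.6 192.6]
 [616.6 -82.2 211.7]] val 1.4048622908884456
```

Emit:
play_rows --linear '[[0.4,0,0],[0.8,0,0],[0.8,0,0]]' --rot '[[0,0,0],[0,0,0],[0,0,0]]' --hand '[0,0,0]'

```text
t: 3.7
tool_pos: [587.4, -93.0, 211.1]
orientation: [3.141, 0.014, -0.012]
ft_force: [-11.2, -1.0, 9.1]
gripper_width: -0.2
```

```bash
python3 lev.py
```

```text
3.7 [587.35733402 -92.96719799 211.13610156] [-11.17491774  -1.03560353   9.11556133]
wrist 2006 [610.5 -89.9 208.3] [[ 595.3 -100.   194.4]
 [ 621.8  -85.4  212.8]] val 1.4157749754823956
side 35 [605.  -88.3 203.3] [[585.9 -95.4 191.3]
 [617.9 -80.9 213.4]] val 1.4304299325260283
```

The push force jumped to 11 N, so the lever is at its stop. I'll back off, then go above the roller.

Emit:
play_rows --linear '[[-1,0,0],[-3,0,2],[-4.2,0,6],[-4.2,-3,10],[-4.2,-7,10],[-4.2,-9.4,10],[-4.2,-9.4,10],[-4.2,-9.4,10]]' --rot '[[0,0,0],[0,0,0],[0,0,0],[0,0,0],[0,0,0],[0,0,0],[0,0,0],[0,0,0]]' --hand '[0,0,0,2,8.5,8.5,8.5,8.5]'

```text
t: 4.6
tool_pos: [548.2, -187.1, 311.2]
orientation: [-3.141, -0.013, -0.001]
ft_force: [0.8, 0.8, 0.5]
gripper_width: 72.7
```

```bash
python3 lev.py
python3 - <<'E'
from cell import *
from h import *
from scipy.spatial.transform import Rotation as R
s=get_state(); print(s["tool_pos"],R.from_rotvec(s["orientation"]).as_matrix().round(3)[:,0],s["gripper_width"])
for n in("wrist","top"):
    c=read_camera(n); cv2.imwrite(f"pics/{n}3.png",c["color"])
    if n=="wrist": print("cam",-c["R"].T@c["t"]-s["tool_pos"])
    h=cv2.cvtColor(c["color"],cv2.COLOR_BGR2HSV)
    m=(h[...,0]>=5)&(h[...,0]<=17)&(h[...,1]>110)&(h[...,2]>90)
    P,u,v=cloud(c,m); g=(abs(P[:,2]-130)<15)&(P[:,0]>520)&(P[:,0]<580); P=P[g]; print(n,len(P),np.percentile(P,[1,50,99],axis=0).round(1))
E
```

```text
4.6 [ 548.1622328  -187.06238072  311.22948598] [0.83190827 0.78601371 0.47931776]
wrist 1650 [603.4 -95.5 205.3] [[ 585.5 -103.1  193.8]
 [ 620.7  -87.2  212.8]] val 1.3924930227825054
side 40 [604.9 -89.9 201.4] [[588.2 -95.2 191.2]
 [618.2 -84.2 209.1]] val 1.4539882236638586
[ 548.34729382 -185.46115509  311.26636962] [1.    0.011 0.001] 84.57849528941283
cam [ -0.67425316  69.7890076  131.72248246]
wrist 5397 [[ 530.4 -243.6  124.4]
 [ 549.5 -180.4  137.4]
 [ 568.9 -126.3  140.9]]
top 357 [[ 528.9 -179.1  123.7]
 [ 545.9 -150.1  136.4]
 [ 567.2 -126.   143.5]]
```

View pics/wrist3.png

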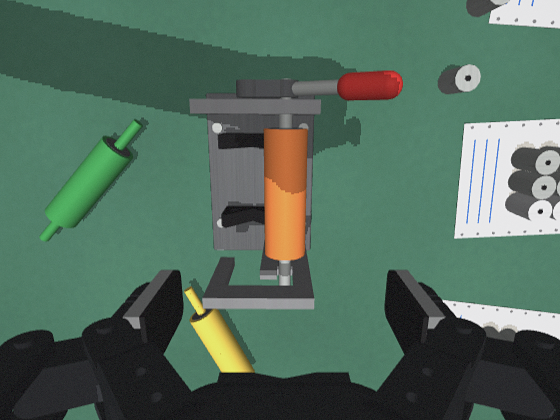

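The wrist view shows the lever fully to the rear, with its grip at (370,85). The orange body spans (285,128) to (285,260) between the open fingers. I'll descend onto it.

Emit:
play_rows --linear '[[0.1,-0.3,-4],[0.1,-0.3,-8],[0.1,-0.3,-12],[0.1,-0.3,-15],[0.1,-0.3,-17.5],[0.1,-0.3,-19],[0.1,-0.3,-20],[0.1,-0.3,-20]]' --rot '[[0,0,0],[0,0,0],[0,0,0],[0,0,0],[0,0,0],[0,0,0],[0,0,0],[0,0,0]]' --hand '[8.5,8.5,8.5,8.5,8.5,8.5,8.5,8.5]'

```text
t: 5.6
tool_pos: [548.8, -189.4, 110.6]
orientation: [-3.141, -0.015, 0.002]
ft_force: [0.2, -1.2, 0.9]
gripper_width: 85.2
```

Emit:
play_rows --linear '[[0,0,0],[0,0,0],[0,0,0],[0,0,0],[0,0,0],[0,0,0],[0,0,0]]' --rot '[[0,0,0],[0,0,0],[0,0,0],[0,0,0],[0,0,0],[0,0,0],[0,0,0]]' --hand '[6,5,4.3,3.5,3.5,3.5,3.5]' --grip_force 60

```text
t: 6.3
tool_pos: [549.4, -190.2, 112.5]
orientation: [3.141, 0.014, 0.002]
ft_force: [-1.1, 0.8, 5.9]
gripper_width: 38.5
```

```bash
cat > look.py <<'E'
import sys
from cell import *
from h import *
s=get_state(); print(s["t"],s["tool_pos"].round(1),s["ft_force"].round(1),s["ft_torque"].round(2),s["gripper_width"])
k=sys.argv[1]
c=read_camera("wrist"); cv2.imwrite(f"pics/w{k}.png",c["color"])
c=read_camera("side"); cv2.imwrite(f"pics/s{k}.png",cv2.resize(c["color"][130:250,220:340],None,fx=5,fy=5,interpolation=cv2.INTER_CUBIC))
E
python3 look.py 4
```

```text
6.3 [ 549.4 -190.2  112.5] [-1.1  0.8  5.9] [ 0.06  0.43 -0.06] 38.46545612936801
```

View pics/w4.png

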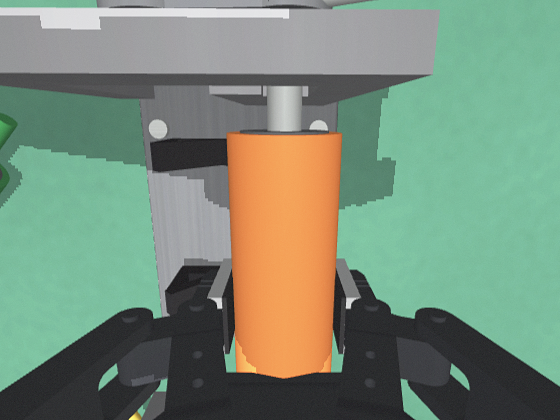

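View pics/s4.png

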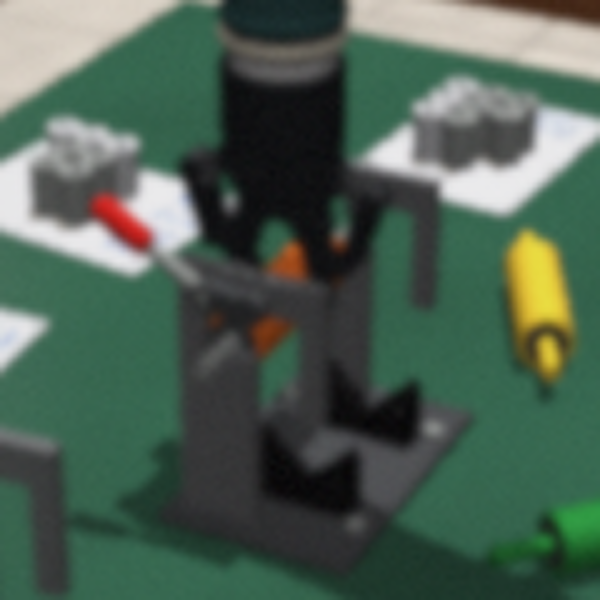

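Both pads hold the orange body (opening 38.5 mm) and the lever is open. I'll lift it 16 mm.

Emit:
play_rows --linear '[[0,0,0.4],[0,0,0.8],[0,0,1.2],[0,0,1.6],[0,0,1.6],[0,0,1.6]]' --rot '[[0,0,0],[0,0,0],[0,0,0],[0,0,0],[0,0,0],[0,0,0]]' --hand '[3.5,3.5,3.5,3.5,3.5,3.5]'

```text
t: 7.0
tool_pos: [549.0, -190.0, 127.3]
orientation: [3.141, 0.014, 0.0]
ft_force: [-1.3, 0.5, -4.7]
gripper_width: 38.5
```

```bash
python3 look.py 5
```

```text
7.0 [ 549.  -190.   127.3] [-1.3  0.5 -4.7] [-0.01 -0.   -0.02] 38.47348614347736
```

View pics/s5.png

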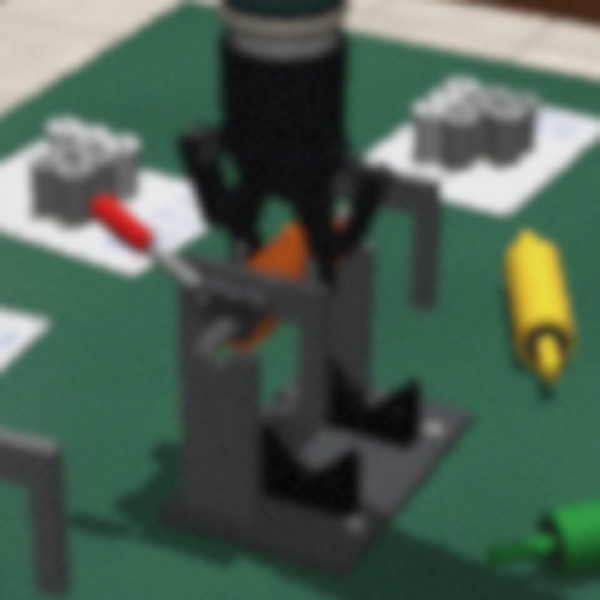

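View pics/w5.png

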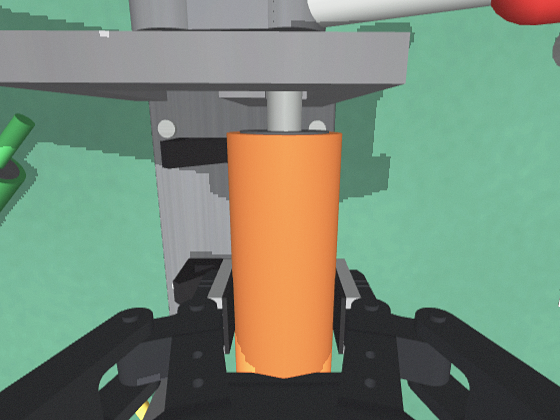

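The roller lifted with the hand: the wrist force is its weight (-4.7 N) and there is no side load. Next, 40 mm forward.

Emit:
play_rows --linear '[[-0.5,0,0],[-1,0,0],[-1.5,0,0],[-2,0,0],[-2.5,0,0],[-3,0,0],[-3.5,0,0],[-4,0,0],[-4,0,0],[-4,0,0]]' --rot '[[0,0,0],[0,0,0],[0,0,0],[0,0,0],[0,0,0],[0,0,0],[0,0,0],[0,0,0],[0,0,0],[0,0,0]]' --hand '[3.5,3.5,3.5,3.5,3.5,3.5,3.5,3.5,3.5,3.5]'

```text
t: 8.1
tool_pos: [509.1, -190.0, 127.4]
orientation: [3.141, 0.014, 0.001]
ft_force: [-0.2, 0.2, -3.2]
gripper_width: 38.3
```

```bash
python3 look.py 6
```

```text
8.1 [ 509.1 -190.   127.4] [-0.2  0.2 -3.2] [-0.08 -0.03 -0.04] 38.34357068140854
```

View pics/s6.png

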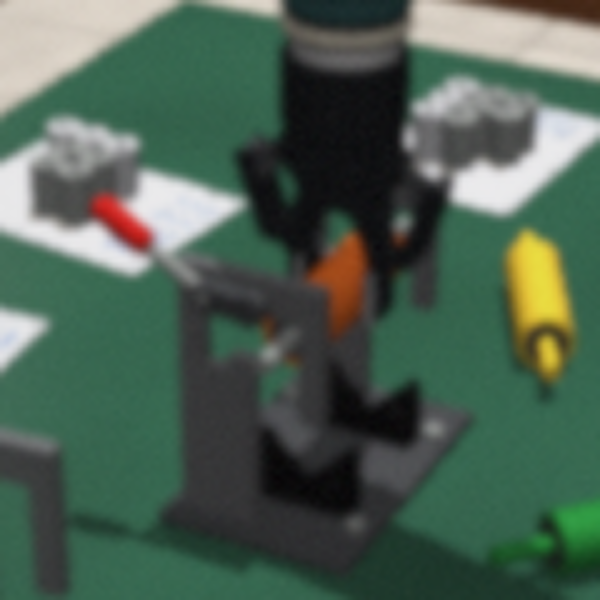

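View pics/w6.png

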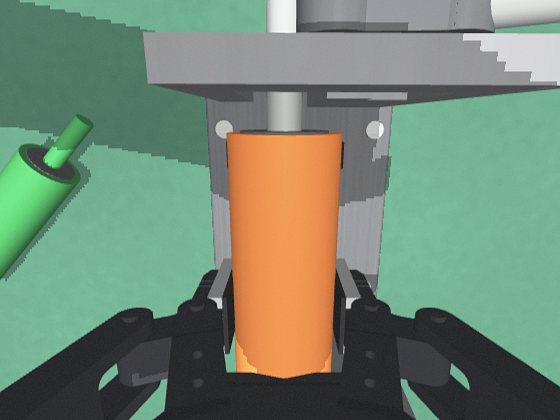

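The axle end is now over the channel, in front of the lip ((280,345) in the side crop). I'll lower it straight down to just above the rests.

Emit:
play_rows --linear '[[0,0,-0.7],[0,0,-1.4],[0,0,-2.1],[0,0,-2.8],[0,0,-3.5],[0,0,-4.2],[0,0,-4.9],[0,0,-5.6],[0,0,-6.3],[0,0,-7],[0,0,-7.6],[0,0,-7.6]]' --rot '[[0,0,0],[0,0,0],[0,0,0],[0,0,0],[0,0,0],[0,0,0],[0,0,0],[0,0,0],[0,0,0],[0,0,0],[0,0,0],[0,0,0]]' --hand '[3.5,3.5,3.5,3.5,3.5,3.5,3.5,3.5,3.5,3.5,3.5,3.5]'

```text
t: 9.4
tool_pos: [508.4, -189.8, 50.3]
orientation: [-3.141, -0.014, 0.002]
ft_force: [-0.1, 0.9, -4.4]
gripper_width: 38.2
```

```bash
python3 look.py 7
```

```text
9.4 [ 508.4 -189.8   50.3] [-0.1  0.9 -4.4] [-0.04  0.06  0.02] 38.2165522213221
```

View pics/s7.png

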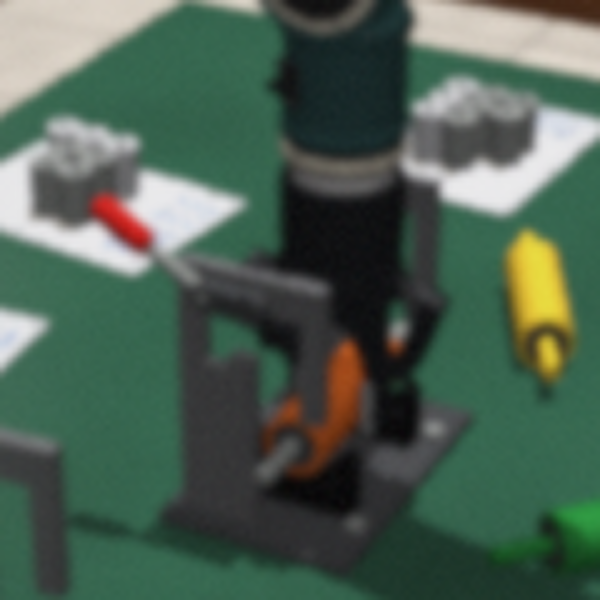

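View pics/w7.png

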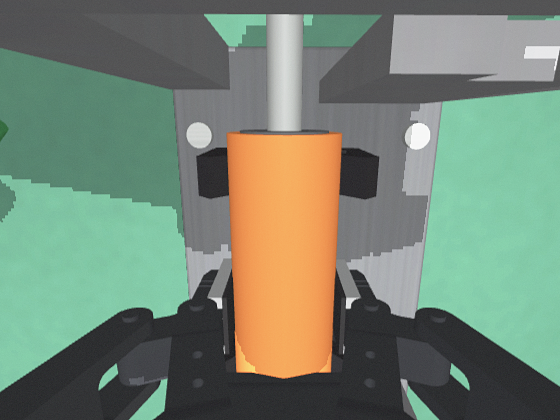

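The body is centred over the V rests, which show evenly to either side of it at rows 150–200. I'll go down gently and watch the force.

Emit:
play_rows --linear '[[0,0,-0.2],[0,0,-0.4],[0,0,-0.6],[0,0,-0.75],[0,0,-0.75]]' --rot '[[0,0,0],[0,0,0],[0,0,0],[0,0,0],[0,0,0]]' --hand '[3.5,3.5,3.5,3.5,3.5]'

```text
t: 10.0
tool_pos: [509.0, -190.0, 43.6]
orientation: [-3.142, -0.014, 0.0]
ft_force: [0.3, -0.0, -3.8]
gripper_width: 38.6
```

Emit:
play_rows --linear '[[0,0,-0.1],[0,0,-0.2],[0,0,-0.2]]' --rot '[[0,0,0],[0,0,0],[0,0,0]]' --hand '[3.5,3.5,3.5]'

```text
t: 10.3
tool_pos: [509.8, -190.0, 42.7]
orientation: [3.141, 0.014, 0.002]
ft_force: [-1.1, 0.3, 3.1]
gripper_width: 38.3
```

Emit:
play_rows --linear '[[0,0,-0.1],[0,0,-0.1]]' --rot '[[0,0,0],[0,0,0]]' --hand '[3.5,3.5]'

```text
t: 10.5
tool_pos: [509.8, -190.0, 42.6]
orientation: [3.14, 0.014, 0.002]
ft_force: [-4.0, 1.5, 13.5]
gripper_width: 38.0
```

```bash
python3 look.py 8
```

```text
10.5 [ 509.8 -190.    42.6] [-4.   1.5 13.5] [ 0.3   0.76 -0.05] 38.01370704574053
```

View pics/s8.png

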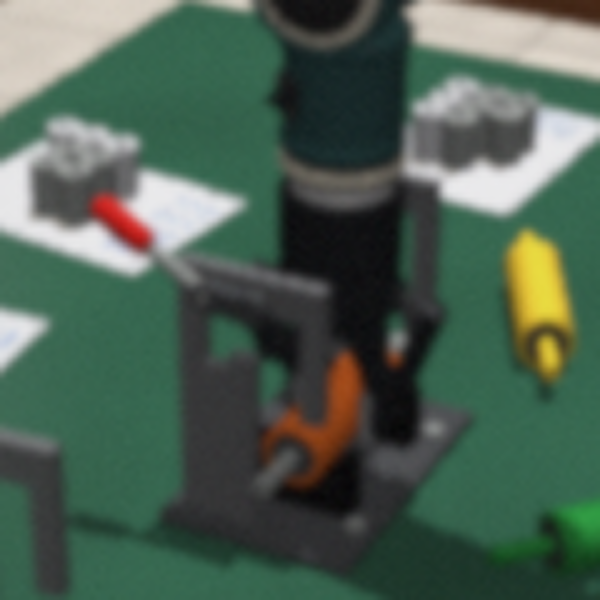

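It is seated: the wrist load reversed to +13 N at the expected height. I'll open, then retreat straight up.

Emit:
play_rows --linear '[[0,0,0.1],[0,0,0.1],[0,0,0.1],[0,0,0.1],[0,0,0.1],[0,0,0.1],[0,0,0.1],[0,0,0.1],[0,0,0.1]]' --rot '[[0,0,0],[0,0,0],[0,0,0],[0,0,0],[0,0,0],[0,0,0],[0,0,0],[0,0,0],[0,0,0]]' --hand '[4,4.5,5,6,7,8,8,8,8]'

```text
t: 11.5
tool_pos: [509.0, -190.0, 41.8]
orientation: [3.141, 0.014, -0.0]
ft_force: [0.3, -0.8, 0.4]
gripper_width: 80.1
```

```bash
python3 look.py 9
```

```text
11.5 [ 509.  -190.    41.8] [ 0.3 -0.8  0.4] [ 0.03  0.   -0.05] 80.13954865318047
```

View pics/w9.png

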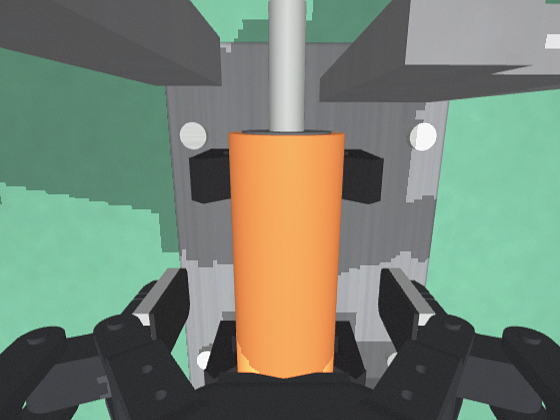

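Released, and the roller lies in both V's. Next I'll go straight up, clear of the holder.

Emit:
play_rows --linear '[[0,0,1.5],[0,0,4],[0,0,8],[0,0,12],[0,0,16],[0,0,20],[0,0,24],[0,0,27],[0,0,27],[0,0,27]]' --rot '[[0,0,0],[0,0,0],[0,0,0],[0,0,0],[0,0,0],[0,0,0],[0,0,0],[0,0,0],[0,0,0],[0,0,0]]' --hand '[8,8,8,8,8,8,8,8,8,8]'

```text
t: 12.6
tool_pos: [508.9, -189.9, 313.0]
orientation: [3.14, 0.015, 0.003]
ft_force: [0.0, 0.8, 0.6]
gripper_width: 80.0
```

```bash
python3 look.py 10; python3 lev.py
python3 - <<'E'
from cell import *
from h import *
for n in("wrist","side"):
    c=read_camera(n); h=cv2.cvtColor(c["color"],cv2.COLOR_BGR2HSV)
    m=(h[...,0]>=5)&(h[...,0]<=17)&(h[...,1]>110)&(h[...,2]>70)
    P,u,v=cloud(c,m); g=(P[:,2]<80)&(abs(P[:,0]-510)<40)&(abs(P[:,1]+188)<90);P=P[g]; print(n,len(P),np.percentile(P,[1,50,99],axis=0).round(1), "top z",np.percentile(P[:,2],90))
    if n=="wrist":
        q=P[P[:,2]>66]; k=np.polyfit(q[:,1],q[:,0],1); print("axis deg",np.degrees(np.arctan(k[0])))
c=read_camera("top");m=masks(c)["red"];P,u,v=cloud(c,m);g=P[:,2]>180;print("reds",[(P[g&(P[:,1]*s>0)].mean(0).round(0)) for s in(1,-1) if (g&(P[:,1]*s>0)).any()])
cv2.imwrite("pics/t10.png",c["color"])
E
```

```text
12.6 [ 508.9 -189.9  313. ] [0.  0.8 0.6] [ 0.    0.09 -0.02] 80.0081040556261
12.7 [ 508.17792224 -189.69360125  311.01857085] [ 0.35309619  1.36437223 -0.60106579]
wrist 1788 [602.4 -95.6 204.9] [[ 585.  -103.3  193.1]
 [ 620.   -87.2  212.8]] val 1.3889383733686038
side 47 [602.6 -89.9 201.7] [[586.6 -96.5 191.8]
 [619.3 -85.2 209.3]] val 1.4302901232927383
wrist 3783 [[ 490.2 -244.3   52.5]
 [ 509.7 -181.6   67.4]
 [ 529.  -126.8   71.2]] top z 69.99254206956522
axis deg -0.25582949315190573
side 296 [[ 489.4 -264.6   34.9]
 [ 498.  -187.2   60. ]
 [ 537.3 -121.8   68.2]] top z 66.6465674101297
reds [array([553., 273., 239.]), array([602., -94., 206.])]
```

View pics/w10.png

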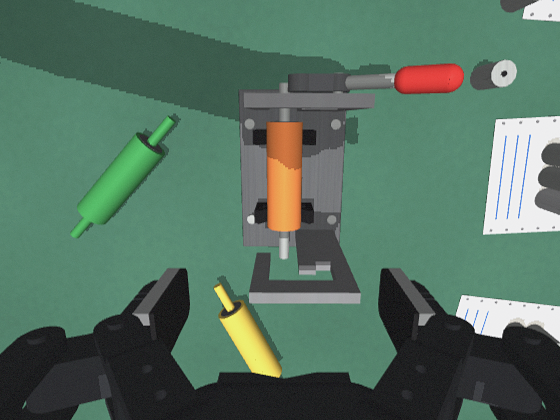

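View pics/s10.png

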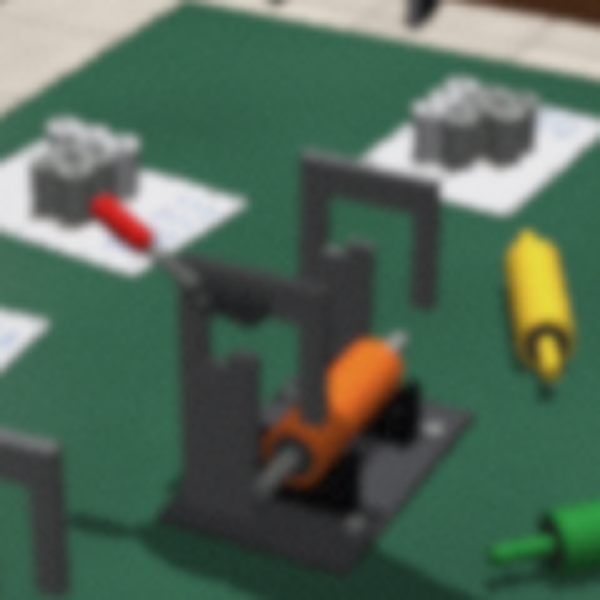

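The roller lies in both rests: centre x 509.6 (local -20), y -185.5 (local +3), top z 70 so centre z 50, axis off by less than 1°. The orange lever is open at about 1.4 to 1.5 rad, the steel lever's grip is where it was, and the hand is clear.

```bash
python3 -c "
from cell import *
print(job_done())"
```

```text
the job is handed in; nothing more can be done
None
```

The orange roller is out of its holder and lies released on its two black V rests. The job was handed in at about 13 s on the robot clock, with no verdict reported.

I pushed the orange lever to the rear until it met its stop, where the wrist force read about 11 N. I then gripped the roller at its middle, lifted it 16 mm, brought it 40 mm forward, lowered it to contact and let go.

Last checks before handing in:
- **Roller:** its centre was at about local x -20, y +3, z 50 mm, with its axis off by less than 1°.
- **Orange lever:** the cameras gave 1.39 to 1.43 rad. They see only part of the grip, so this probably reads low for a lever pushed to its 1.5 rad stop.
- **Steel holder:** I never went near it. Its lever's red grip was within about 3 mm of where it started, but I did not separately re-measure the steel roller.
- **Hand:** it was about 250 mm above the roller, with no contact force.

No check failed. Two readings disagreed:
- **Holder mid-line:** the roller sits about 3 mm off it, as it did in the seats at the start.
- **Side-camera roller depth:** it was about 3 mm lower than the wrist camera's. The side camera sees the roller at an angle, so I used the wrist camera's height.

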